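# Idle the drying fan, work the sagging bolt free and hold the pen gate ajar

### The job

Turn the drying-fan dial anticlockwise until its pointer meets the one long, thick tick, and let go of it. Then take the knob of the gate's bolt, lift the sagging bolt so that its tooth clears the keeper's bent-up lip, draw it fully back, and swing the gate towards you by that knob until about 80 mm stand open at the latch post. Finish while still gripping the knob and holding the gate still and ajar against its closing spring; leave the cup, brush and hammer alone.

Things in the scene. Friction and masses are not known exactly. Their poses are not given: they have to be found in the camera images.
- pen: Fixed open-topped drying pen of dark steel, 250 mm deep (x), 405 wide (y), 130 high, with white ceramic shells inside up to 82 high. Origin on the table under the middle of its front; x points into the pen (away from the robot at yaw 0), y left, towards the latch post. The gate closes the front, in the plane x = 10 mm.
- gate_hinge (a point): Point on the gate's vertical hinge line at the height of the gate's top (130 mm), at (10, -170) mm in the pen's frame. Its axes turn with the gate: y runs from the hinge along the gate to the latch edge, 308 mm away; x is the pen's x when shut.
- gate (a joint): Gate angle in rad: 0 shut (as at the start), growing as the latch edge swings out towards the robot (counter-clockwise from above), at most 1.2. A spring closes it: 0.5 Nm when shut plus 1 Nm per rad. The gap at the latch edge is about 308 mm x sin(angle).
- bolt: Steel barrel bolt, 0.21 to 0.42 kg: a 12 mm rod, 212 long, along the gate's top, its axis 150 above the table when sagged, in two tall guide straps (tops 171 high), with upright knob and a tooth at the nose hanging to 133 high. It lifts up to 20 mm and falls back if let go. Origin: on the hinge line at table height when shot and sagged, so its height is the lift; axes of gate_hinge.
- bolt_knob (a point): Middle of the bolt's upright cylindrical knob, 22 mm diameter, 40 tall, on a 10 mm stem: 195 mm above the table when sagged (knob 175 to 215), 220 mm from the hinge line along the gate when the bolt is shot. Axes of gate_hinge. Nothing else near reaches above 171 mm, but for the keeper's front cheek (184) about 100 mm away.
- draw (a joint): How far the bolt is drawn back, in m, towards the hinge (-y of gate_hinge): 0 fully shot, 0.045 fully drawn. Starts at 0 to 0.003. Friction 1.5 N. The lip blocks it at 0.004 unless the bolt is lifted over 9 mm (14 to 18 is safe) and kept lifted for the first 25 mm of the draw. The gate can swing once it exceeds 0.03.
- keeper_lip (a point): Middle of the top of the bent-up lip of the steel keeper on the latch post: (10, 155, 142) mm in the pen's frame, 10 mm wide along y. The bolt's 8 mm long tooth starts 4 mm beyond it, hanging 9 mm below its top. A 184 mm high front cheek on the robot's side of the rod bars the gate until the nose is drawn past it; lifting alone does not free it.
- dial (a joint): Dial angle in rad, growing clockwise seen from above. The long thick tick is at 1.40 (the fifth of 14 ticks, 0.35 apart from 0 up); starts between 1.9 and 2.8 and stays where it is left (friction 0.04 Nm).
- dial_grip (a point): Grip point on the dial's axis, 100 mm above the table. The dial: a black 52 mm disc with an upright bar grip 44 long, 14 thick, top 114 mm above the table, on a fixed dark-topped grey control box 130 x 130 x 70 high. The bar lies along this point's x; the white pointer is on its -x end. At dial angle 0 these axes are the box's.
- dial_pointer (a point): Tip of the white pointer, 33 mm from the dial's axis.
- dial_mark (a point): Middle of the long thick white tick on the control box's top, 45 mm from the dial's axis.
- pour_cup: Bystander: loose white ceramic pouring cup, widest 76 mm, 90 high, standing on the table; origin at the middle of its foot.
- brush: Bystander: loose slurry brush, 200 mm long, lying on the table; origin under its middle.
- hammer: Bystander: loose hammer, 260 mm long, lying on the table; origin under its middle.

How it is judged:
By the outcome, as a careful person would: the job done as asked, in the order asked, and still so for the second after the job is handed in, while the arm keeps its last pose, push and grip.
It also fails if it takes over 58 s, if anything falls off the work surface, if the arm or the gripper's body presses on something with over 40 N, if the wrist force passes 120 N, or if a joint passes its speed limit or range.

### The arm

A 6-joint arm with a two-finger parallel gripper is mounted at the origin on the work surface. World frame = base frame: x ahead of the robot, y to its left, z up, the work surface at z = 0. Lengths are in mm, angles in rad, forces in N, time in s.
With the tool pointing down it reaches from about 350 to 775 mm from the base axis. Payload 7.3 kg.
Tool frame: the origin (TCP) lies at the very end of the fingers, on their centre line; the grasp point (between the pads) lies 19 mm behind it; z points along the fingers, y is the line along which they close (so a half turn about z gives the same grasp; the last joint's range is limited). The gripper opens to 92 mm and grips with 3 to 60 N. Pads are 19 mm wide; open, the fingers measure 130 mm over their backs; the gripper's body (75 mm by 190 mm) begins 47 mm behind the grasp point.
Start: joints at [-1.418, 0.342, 1.524, -0, 1.275, -0.146], TCP at [154.568, -501.75, 226.741] pointing down, gripper open.
Joint ranges: [-2.53, 2.53], [-0.77, 2.02], [0.04, 2.7], [-1, 4.14], [0.28, 2.66], [-3.11, 3.11]. Speed limits (rad/s): [2.57, 2.57, 3.14, 3.14, 3.14, 3.14].

### API

Orientations are given as [roll, pitch, yaw] about the fixed x, y, z axes, in that order (R = Rz(yaw) Ry(pitch) Rx(roll)).
In Python, from plant import get_obs, vision, workorder gives the robot as it stands.
- The arm moves only by the shell command python3 -m pendant 'ROWS' [OPENING]. ROWS is a JSON object of lists of equal length, an entry for each row: "dp": the shift along the tool's x, y, z in m, a list of three; "rotation": the turn, a rotation vector about the tool's x, y, z in rad, a list of three. A call has 1 to 8 rows; each row is the pose to reach, as a shift and turn from the pose commanded when the call began, along the tool's axes at that moment; what a row does not reach only later rows make up. A row lasts 1/8 s, in which the tool goes at most 62.5 mm and 10.7 degrees, less where a joint would pass 70% of its speed; a pose out of reach is approached as far as the arm can. A call with a gripper value outside its range is refused whole. OPENING is the finger opening in m, from 0 to 0.0918, set as the call begins (- or left out, the last holds). The fingers move at their own pace and stop on an object; the grip force is fixed at half the most. Time passes only in rows, so rows that repeat a pose let the fingers close. It gives the time, the measured TCP pose, the force, the opening and the grip force at its end, in the units of the state.
- get_obs(): the state, without advancing time (a new reading comes with each control period).
- vision.capture(name): name is "side" or "top" or "wrist"; returns a dict with "pixels" (480x640x3 uint8, red, green, blue), "vfov" (degrees; the focal length in pixels is half the picture's height over the tangent of half this angle, whatever the lens; pixels are square), "cx", "cy" (the principal point, pixels), "dist" ([k1, k2, p1, p2, k3] as OpenCV has them; the pictures are not rectified), "pose" (4x4, takes a point from camera to world coordinates); the wrist camera has in their place "T_tool_cam" (4x4, takes a point from camera to tool coordinates, whose origin is the TCP and whose axes are the flange's). Camera axes: x right, y up, looking along -z (the intrinsics and any distortion apply to the point x, -y, -z); pixel columns grow to the right and rows downward; lengths in mm; the calibration is good to about 2 mm. A picture is of the moment at which its call begins: read the wrist's pose just before it. There is no depth.
- workorder.close_job(): hands the job in; it is judged then, once.
The state is a dict: "time": time; "joint_positions": joint angles; "dq": joint speeds; "tau": joint torques, N m; "tool_pos": TCP position; "tcp_rot": TCP orientation; "contact_force": force on the tool from outside, world axes, zero at the start; "moment": the same for the moment, N m; "grip_width": finger opening in mm; "finger_force": force on a finger pad.
Only numpy, scipy, OpenCV 4.12 (cv2) and the standard library are available. Lean on these libraries where they do the work, as an engineer would, in place of code of your own. Each camera call takes 0.05 s, during which the arm holds its last target. There are 200 camera calls.

## Working session

There is one attempt and no reset: what is moved stays moved. The work goes in short steps, Python scripts to look and compute and a shell command to move; the robot and the scene stay as the last step left them, time stands still between calls to the robot, and variables do not carry over. Pictures are saved under pics/ and viewed, at most 10 in all, crops included, and the job is handed in when it is done.

```bash
mkdir -p pics; cat > h.py <<'E'
import numpy as np, cv2, json
from scipy.spatial.transform import Rotation as R
from plant import get_obs, vision, workorder
def T_tool(o):
    T=np.eye(4);T[:3,:3]=R.from_euler('xyz',o['tcp_rot']).as_matrix();T[:3,3]=o['tool_pos'];return T
def snap(name,fn):
    o=get_obs();c=vision.capture(name)
    P=np.array(c['pose']) if 'pose' in c else T_tool(o)@np.array(c['T_tool_cam'])
    f=240/np.tan(np.radians(c['vfov'])/2)
    cv2.imwrite(f'pics/{fn}.png',c['pixels'][:,:,::-1])
    d=dict(P=P.tolist(),f=f,cx=c['cx'],cy=c['cy'],dist=list(map(float,c['dist'])))
    json.dump(d,open(f'pics/{fn}.json','w'));return d
def load(fn): return json.load(open(f'pics/{fn}.json'))
def K(d): return np.array([[d['f'],0,d['cx']],[0,d['f'],d['cy']],[0,0,1.]])
def ray(d,uv):
    p=cv2.undistortPoints(np.array([[uv]],float),K(d),np.array(d['dist']))[0,0]
    P=np.array(d['P']);v=P[:3,:3]@np.array([p[0],-p[1],-1]);return P[:3,3],v/np.linalg.norm(v)
def at_z(d,uv,z):
    o,v=ray(d,uv);return o+v*(z-o[2])/v[2]
def tri(*obs):
    A=np.zeros((3,3));b=np.zeros(3);rs=[ray(d,uv) for d,uv in obs]
    for o,v in rs:
        M=np.eye(3)-np.outer(v,v);A+=M;b+=M@o
    x=np.linalg.solve(A,b)
    return x,[float(np.linalg.norm(np.cross(v,x-o))) for o,v in rs]
def proj(d,X):
    P=np.array(d['P']);c=P[:3,:3].T@(np.atleast_2d(X)-P[:3,3]).T
    q=np.array([c[0],-c[1],-c[2]]).T.copy()
    return cv2.projectPoints(q,np.zeros(3),np.zeros(3),K(d),np.array(d['dist']))[0][:,0]
E
python3 - <<'E'
from h import *
o=get_obs();print(o)
for n in('top','side','wrist'):
    d=snap(n,n+'0');print(n,np.round(d['P'],2).tolist(),d['f'],d['dist'])
E
```

```text
{'time': 0.0, 'joint_positions': array([-1.41798899e+00,  3.42716824e-01,  1.52503297e+00, -7.31448942e-05,
        1.27537323e+00, -1.46009476e-01]), 'dq': array([-0.00120594,  0.00037206, -0.00054352,  0.00083688,  0.00309898,
       -0.00034527]), 'tau': array([ 1.25572511e-03, -4.31237555e+01, -2.44221461e+01,  7.17766816e-02,
        5.59993798e-02, -1.49257453e-04]), 'tool_pos': array([ 154.486464  , -501.32653084,  226.04244911]), 'tcp_rot': array([-3.14006839e+00, -1.53456291e-04,  2.98838047e-01]), 'contact_force': array([ 0.70428041,  0.34148489, -0.06138297]), 'moment': array([ 0.04639674, -0.0097293 , -0.0447741 ]), 'finger_force': 0.0, 'grip_width': 91.73293944979456}
top [[-0.02, 0.99, -0.12, 386.87], [-1.0, -0.02, -0.01, -31.04], [-0.02, 0.12, 0.99, 1197.55], [0.0, 0.0, 0.0, 1.0]] 472.33932049687155 [0.04372858007167085, 0.0, 0.0, 0.0, 0.0]
side [[-0.92, 0.3, -0.26, 219.68], [-0.4, -0.69, 0.6, 637.29], [-0.0, 0.66, 0.76, 972.07], [0.0, 0.0, 0.0, 1.0]] 536.3689202843638 [-0.13623015961029433, 0.0, 0.0, 0.0, 0.0]
wrist [[0.3, 0.92, 0.27, 225.58], [-0.96, 0.28, 0.08, -478.42], [-0.0, -0.28, 0.96, 384.06], [0.0, 0.0, 0.0, 1.0]] 339.53639701186773 [-0.030077313143990595, 0.0, 0.0, 0.0, 0.0]
```

View pics/top0.png

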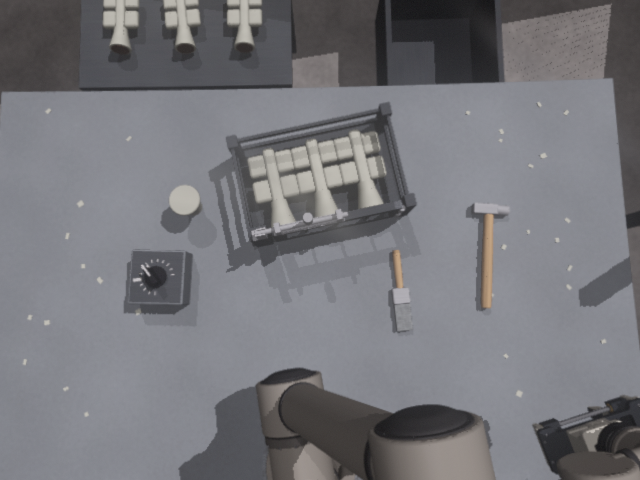

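View pics/side0.png

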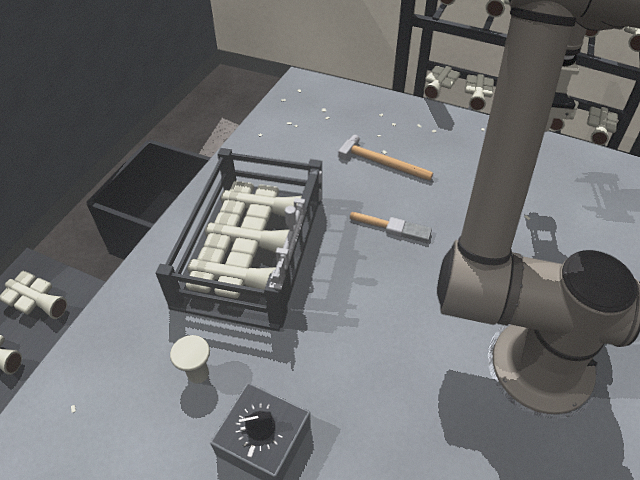

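The top view shows the dial near (154,276) with its pointer towards (144,267), the knob near (308,217), the pen's front between (255,235) and (410,203), and the brush at (402,290). In the side view the dial is near (258,425) and the knob near (291,212). I'll magnify these.

```bash
python3 - <<'E'
from h import *
t=cv2.imread('pics/top0.png');s=cv2.imread('pics/side0.png')
def crop(im,x,y,w,h,k): return cv2.resize(im[y:y+h,x:x+w],None,fx=k,fy=k,interpolation=cv2.INTER_CUBIC)
a=crop(t,120,240,80,60,5);b=crop(t,240,175,80*2,60*2,2.5)
c=crop(s,205,375,120,90,400/120);d=crop(s,250,185,80,60*2-20,3);
d=cv2.copyMakeBorder(d,0,0,0,160,0)
cv2.imwrite('pics/c1.png',np.vstack([np.hstack([a,b]),np.hstack([c,d])]))
E
```

```text
(no output)
```

View pics/c1.png

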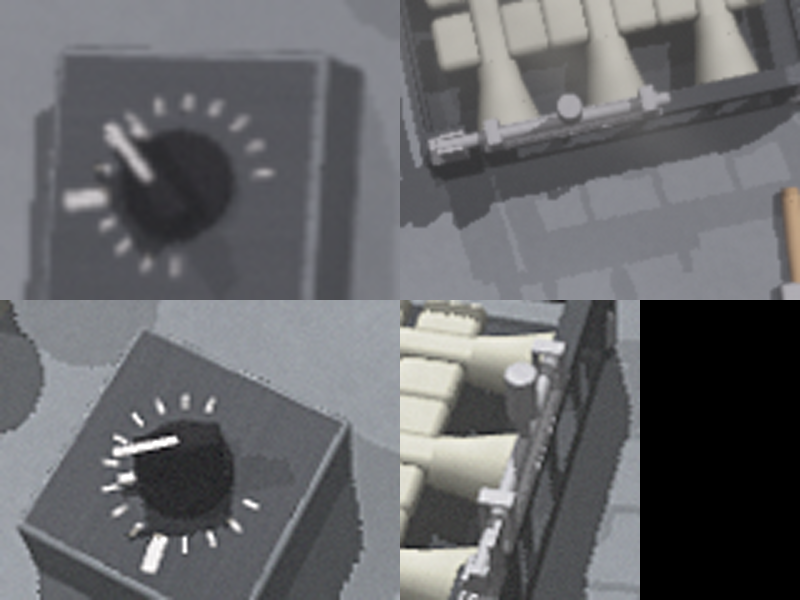

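```bash
python3 - <<'E'
from h import *
t=load('top0');s=load('side0')
for n,a,b in [('disc',(155.4,276.8),(259.7,425.8)),('tip',(141.8,265.4),(239.3,421)),('mark',(136.8,279.6),(251,451)),('knobtop',(307.7,216.8),(290,210)),
 ('boxcorner_farR',(184.5,250.7),(308,412)),('boxcornerfarL',(132.8,250.5),(249,384.5))]:
    print(n,tri((t,a),(s,b)))
print([at_z(t,p,70) for p in ((136.8,279.6),(184.5,250.7),(132.8,250.5))], at_z(t,(155.4,276.8),80))
print('latchpost/front',at_z(t,(257,235),130),at_z(t,(408,203),130))
print('guides', at_z(t,(240+92/2.5,175+131/2.5),171),at_z(t,(240+255/2.5,175+97/2.5),171))
E
```

```text
disc (array([453.53937974, 361.05779088,  72.94663792]), [0.2505720344805457, 0.25057203448055687])
tip (array([478.19901411, 379.48067128, 111.53322055]), [0.3258741450981553, 0.3258741450982782])
mark (array([447.68184394, 405.92147163,  69.86264399]), [0.05045122573457717, 0.05045122573468398])
knobtop (array([565.70956838,  -7.01537375, 209.68404411]), [0.5008671914038919, 0.5008671914038675])
boxcorner_farR (array([457.04720527, 294.29709819,  36.33707107]), [61.50870159055378, 61.50870159055389])
boxcornerfarL (array([482.5561775 , 354.98216357, 211.13444278]), [19.30295196281705, 19.302951962817186])
[array([447.72243609, 405.88611781,  70.        ]), array([514.7241597 , 293.92121802,  70.        ]), array([517.64636064, 417.54681497,  70.        ])] [452.88385822 358.51281329  80.        ]
latchpost/front [540.78612009 111.6339428  130.        ] [ 607.94481306 -235.21541364  130.        ]
guides [550.9163255   62.48726892 171.        ] [578.38038854 -81.65805745 171.        ]
```

Checks pass: the mark lies 45.2 mm from the dial axis at z 70, the knob top reads z 210 (expected 215), and the dial is about 1.06 rad away from its mark. Gate yaw is about 0.19. Next is a two-leg move to above the dial.

```bash
cat >> h.py <<'E'
def to(x,y,z,yaw,frm=None):
    o=get_obs();T=T_tool(o) if frm is None else frm
    Rt=R.from_euler('xyz',[np.pi,0,yaw])
    dp=T[:3,:3].T@(np.array([x,y,z])-T[:3,3])/1000
    rv=(R.from_matrix(T[:3,:3]).inv()*Rt).as_rotvec()
    print('dp',np.round(dp,4).tolist(),'rot',np.round(rv,4).tolist())
    G=np.eye(4);G[:3,:3]=Rt.as_matrix();G[:3,3]=[x,y,z];return G
E
python3 - <<'E'
from h import *
G=to(430,-120,250,0.45)
to(453,361,205,0.64,G)
E
```

```text
dp [0.3756, -0.2835, -0.0234] rot [-0.0011, -0.0002, -0.1512]
dp [0.2299, -0.4231, 0.045] rot [0.0, 0.0, -0.19]
```

```bash
python3 -m pendant '{"dp":[[0.3756,-0.2835,-0.0234],[0.3756,-0.2835,-0.0234],[0.3756,-0.2835,-0.0234],[0.3756,-0.2835,-0.0234],[0.3756,-0.2835,-0.0234],[0.3756,-0.2835,-0.0234],[0.3756,-0.2835,-0.0234],[0.3756,-0.2835,-0.0234]],"rotation":[[0,0,-0.15],[0,0,-0.15],[0,0,-0.15],[0,0,-0.15],[0,0,-0.15],[0,0,-0.15],[0,0,-0.15],[0,0,-0.15]]}' 0.07
python3 - <<'E'
from h import *
to(453,361,205,0.64)
E
```

```text
time: 1.15
tool_pos: [431.2, -117.7, 250.2]
tcp_rot: [-3.142, -0.0, 0.451]
contact_force: [0.1, -0.8, -0.5]
grip_width: 69.8
finger_force: 0.0
dp [0.2284, -0.4212, 0.0453] rot [-0.0, -0.0003, -0.1886]
```

```bash
python3 -m pendant '{"dp":[[0.2284,-0.4212,0.0453],[0.2284,-0.4212,0.0453],[0.2284,-0.4212,0.0453],[0.2284,-0.4212,0.0453],[0.2284,-0.4212,0.0453],[0.2284,-0.4212,0.0453],[0.2284,-0.4212,0.0453],[0.2284,-0.4212,0.0453]],"rotation":[[0,0,-0.19],[0,0,-0.19],[0,0,-0.19],[0,0,-0.19],[0,0,-0.19],[0,0,-0.19],[0,0,-0.19],[0,0,-0.19]]}'
python3 -m pendant '{"dp":[[0,0,0]],"rotation":[[0,0,0]]}' 0.06
python3 - <<'E'
from h import *
snap('wrist','w1')
E
```

```text
time: 2.15
tool_pos: [452.4, 360.9, 204.0]
tcp_rot: [-3.141, 0.001, 0.641]
contact_force: [-0.2, -0.0, 0.1]
grip_width: 70.0
finger_force: 0.0
time: 2.28
tool_pos: [452.2, 360.8, 203.4]
tcp_rot: [-3.141, 0.002, 0.643]
contact_force: [-0.4, -0.7, -0.6]
grip_width: 63.8
finger_force: 0.0
```

View pics/w1.png

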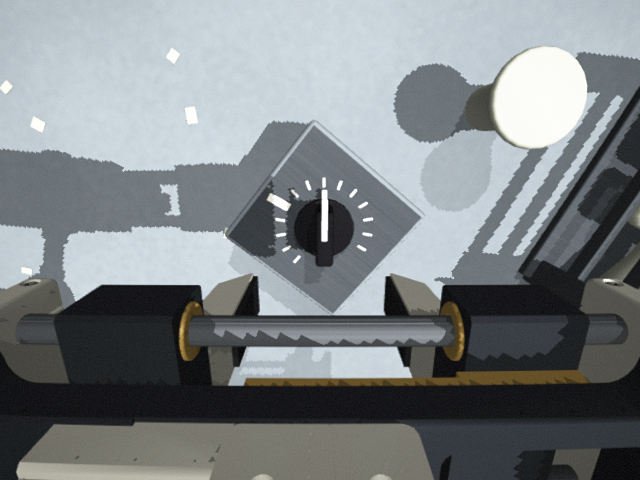

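The wrist view shows the pointer tip at (324,190), the bar end at (324,265), the disc centre at (325,225) and the thick tick at (278,202). The bar is parallel to tool x.

```bash
python3 - <<'E'
from h import *
w=load('w1');s=load('side0');t=load('top0')
for n,p,z in [('tip',(324.3,190.5),113),('barend',(324,264.5),114),('disc',(325,226),82),('mark',(278,202),70)]: print(n,at_z(w,p,z))
print(tri((w,(278,202)),(s,(251,451)),(t,(136.8,279.6))),tri((w,(324.3,190.5)),(s,(239.3,421)),(t,(141.8,265.4))),tri((w,(325,226)),(s,(259.7,425.8)),(t,(155.4,276.8))))
g=cv2.cvtColor(cv2.imread('pics/w1.png'),6)
m=((g>200)*255).astype(np.uint8)[165:275,265:385]
n,l,st,c=cv2.connectedComponentsWithStats(m)
tk=[]
for i in range(1,n):
    u=c[i]+[265,165]; print(st[i,4],np.round(u,1),np.round(at_z(w,u,70)[:2],1)); 
    if 8<st[i,4]<200: tk.append(at_z(w,u,70)[:2])
E
```

```text
tip [483.68839191 383.17158822 113.        ]
barend [437.69076347 348.77935355 114.        ]
disc [456.44051282 361.55219089  82.        ]
mark [446.73525743 405.18092182  70.        ]
(array([447.3465851 , 405.63020107,  70.74934093]), [0.6205020145706168, 0.4983910887456135, 0.33714797842897426]) (array([480.31374288, 380.66209867, 107.07032228]), [3.2928600854252967, 2.4188315476023354, 2.086019647614023]) (array([453.93291055, 360.68446579,  72.52282854]), [0.9215976746485777, 0.29064517203551143, 0.7389401043264738])
76 [374.1 173.9] [515.5 353.8]
107 [379.2 169. ] [521.3 352.9]
2 [278.5 168.5] [470.5 421.2]
38 [323.5 182.3] [484.  383.8]
32 [307.8 184.8] [474.3 393.3]
34 [339.2 184.8] [490.4 371.8]
19 [295.2 193.5] [461.7 397.5]
287 [324.3 214.9] [461.7 366.1]
31 [352.8 192.8] [492.  358.2]
188 [278.6 201.7] [447.2 404.9]
30 [362.7 204.6] [489.1 345. ]
29 [279.7 219.5] [434.8 395.1]
29 [367.4 219.2] [481.4 333.5]
28 [280.5 234.3] [424.1 386.7]
25 [366.9 234. ] [470.6 325.3]
21 [285.5 248.6] [415.8 375.4]
27 [361.1 247.6] [457.6 321.4]
26 [296.5 258.8] [413.9 361.8]
119 [379.5 269. ] [451.6 294.9]
```

```bash
python3 - <<'E'
from h import *
from scipy.optimize import least_squares
t=np.array([[484,383.8],[474.3,393.3],[490.4,371.8],[461.7,397.5],[492,358.2],[489.1,345],[434.8,395.1],[481.4,333.5],[424.1,386.7],[470.6,325.3],[415.8,375.4],[457.6,321.4],[413.9,361.8]])
r=least_squares(lambda p:np.hypot(*(t-p[:2]).T)-p[2],[454,361,40],loss='soft_l1');print(r.x,np.round(r.fun,1))
c=r.x[:2];A=lambda p:np.arctan2(*(np.array(p)-c)[::-1])
print('mark',A([447.2,404.9]),np.hypot(*(np.array([447.2,404.9])-c)))
w=load('w1')
a=at_z(w,(324.3,190.5),114)[:2];b=at_z(w,(324,264.5),114)[:2]
print('pointer',A(a),'bar dir',np.arctan2(*(a-b)[::-1]),np.hypot(*(a-c)))
print(sorted(A(p) for p in t))
E
```

```text
[452.78158487 360.17353876  39.20514769] [-0.1  0.3  0.2 -0.8  0.1  0.2  0.1 -0.1 -0.1 -0.   0.8 -0.1 -0.3]
mark 1.694948284307669 45.073389318894876
pointer 0.6399614308233897 bar dir 0.6421806735219654 38.67250482538974
[np.float64(-1.4471594682411393), np.float64(-1.0984321315127992), np.float64(-0.7502379868179436), np.float64(-0.3957494940691816), np.float64(-0.05027932492458164), np.float64(0.29975061900780064), np.float64(0.6478463500874186), np.float64(0.9947136910050894), np.float64(1.3362632211289152), np.float64(2.0462463627751863), np.float64(2.3952110845376025), np.float64(2.7510145148327108), np.float64(3.0997858816852646)]
```

The tick circle fits: centre (452.8, 360.2), r 39.2, mark at 45.07 mm. The turn needed is 1.053 rad anticlockwise. Descending.

```bash
python3 -m pendant '{"dp":[[0,0.0008,0.04],[0,0.0008,0.08],[0,0.0008,0.1],[0,0.0008,0.118],[0,0.0008,0.118]],"rotation":[[0,0,0],[0,0,0],[0,0,0],[0,0,0],[0,0,0]]}' 0.045 && python3 -m pendant '{"dp":[[0,0,0],[0,0,0],[0,0,0],[0,0,0],[0,0,0]],"rotation":[[0,0,0],[0,0,0],[0,0,0],[0,0,0],[0,0,0]]}' 0
```

```text
time: 2.95
tool_pos: [453.1, 355.9, 85.8]
tcp_rot: [-3.142, 0.003, 0.637]
contact_force: [0.3, -1.3, 0.1]
grip_width: 44.9
finger_force: 0.0
time: 3.58
tool_pos: [453.1, 358.7, 87.4]
tcp_rot: [-3.14, -0.001, 0.639]
contact_force: [-3.6, 4.0, 4.4]
grip_width: 13.9
finger_force: 30.0
```

```bash
python3 -m pendant '{"dp":[[0,0,0],[0,0,0],[0,0,0],[0,0,0],[0,0,0],[0,0,0],[0,0,0],[0,0,0]],"rotation":[[0,0,-0.14],[0,0,-0.28],[0,0,-0.42],[0,0,-0.56],[0,0,-0.7],[0,0,-0.84],[0,0,-0.98],[0,0,-1.055]]}' && python3 -m pendant '{"dp":[[0,0,0],[0,0,0],[0,0,0]],"rotation":[[0,0,0],[0,0,0],[0,0,0]]}'
```

```text
time: 4.58
tool_pos: [454.4, 358.2, 87.4]
tcp_rot: [3.139, -0.001, 1.697]
contact_force: [1.6, 1.6, 1.7]
grip_width: 13.7
finger_force: 30.0
time: 4.95
tool_pos: [454.4, 358.2, 87.4]
tcp_rot: [3.139, -0.001, 1.693]
contact_force: [2.3, 2.2, 3.9]
grip_width: 13.9
finger_force: 30.0
```

Release, rise and look from above.

```bash
python3 -m pendant '{"dp":[[0,0,0],[0,0,0],[0,0,0],[0,0,-0.04],[0,0,-0.09],[0,0,-0.12],[0,0,-0.12],[0,0,-0.12]],"rotation":[[0,0,0],[0,0,0],[0,0,0],[0,0,0],[0,0,0],[0,0,0],[0,0,0],[0,0,0]]}' 0.05
python3 - <<'E'
from h import *
snap('wrist','w2')
im=cv2.imread('pics/w2.png');cv2.imwrite('pics/w2c.png',cv2.resize(im[130:310,220:460],None,fx=3,fy=3,interpolation=2))
E
```

```text
time: 5.95
tool_pos: [452.9, 357.3, 205.6]
tcp_rot: [-3.14, 0.001, 1.694]
contact_force: [0.1, -0.7, -0.8]
grip_width: 50.0
finger_force: 0.0
```

View pics/w2c.png

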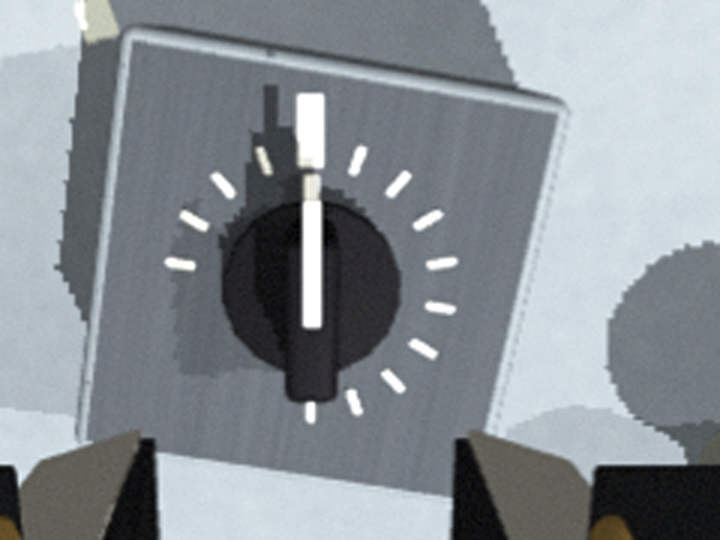

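The pointer lies in line with the thick tick: bar axis at crop x 312, tick at x 311. Now move above the knob.

```bash
python3 - <<'E'
from h import *
to(565,-8,275,1.759)
E
```

```text
dp [-0.3763, 0.0664, -0.0695] rot [-0.0028, 0.0013, -0.0652]
```

```bash
python3 -m pendant '{"dp":[[0,0,-0.05],[-0.05,0.01,-0.07],[-0.376,0.066,-0.07],[-0.376,0.066,-0.07],[-0.376,0.066,-0.07],[-0.376,0.066,-0.07],[-0.376,0.066,-0.07],[-0.376,0.066,-0.07]],"rotation":[[0,0,-0.065],[0,0,-0.065],[0,0,-0.065],[0,0,-0.065],[0,0,-0.065],[0,0,-0.065],[0,0,-0.065],[0,0,-0.065]]}' 0.06
python3 -m pendant '{"dp":[[0,0,0],[0,0,0],[0,0,0]],"rotation":[[0,0,0],[0,0,0],[0,0,0]]}'
python3 - <<'E'
from h import *
snap('wrist','w3')
E
```

```text
time: 7.0
tool_pos: [565.3, -10.8, 274.8]
tcp_rot: [-3.138, -0.0, 1.755]
contact_force: [-0.1, 1.1, 0.2]
grip_width: 60.3
finger_force: 0.0
time: 7.38
tool_pos: [564.9, -5.6, 276.9]
tcp_rot: [-3.142, -0.0, 1.761]
contact_force: [-0.2, 0.2, 1.2]
grip_width: 60.0
finger_force: 0.0
```

View pics/w3.png

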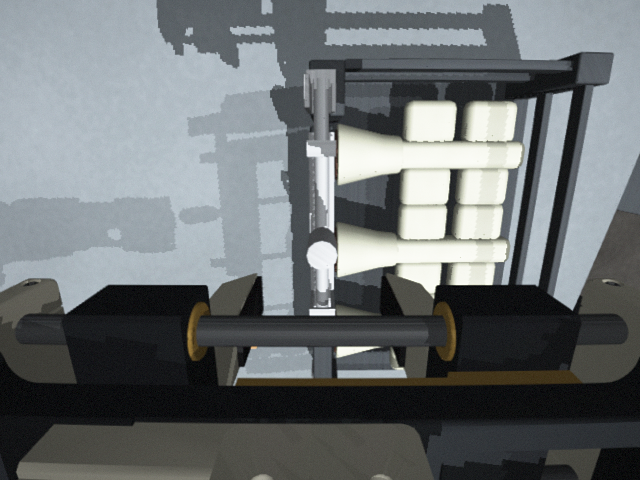

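The wrist view shows the knob top at (322,252), guide straps at (321,147) and (322,312), and the keeper at (321,85).

```bash
python3 - <<'E'
from h import *
w=load('w3');s=load('side0');t=load('top0')
print(tri((w,(322,252)),(s,(290,210)),(t,(307.7,216.8))),at_z(w,(322,252),215))
a=at_z(w,(320.5,147),171);b=at_z(w,(322,312),171);print(a,b,np.arctan2(-(a-b)[0],(a-b)[1]))
a=at_z(w,(320.5,100),156);print(a)
k=at_z(w,(322,252),215)
to(k[0],k[1],178,1.759)
E
```

```text
(array([565.26540761,  -6.27687872, 209.90672867]), [1.239311073499325, 0.5564234137251669, 1.0609502223748435]) [564.31537413  -3.44719657 215.        ]
[550.21057748  63.53542429 171.        ] [577.65481051 -71.73954032 171.        ] 0.20016075294062027
[543.5746321   97.66913308 156.        ]
dp [0.0024, -0.0002, 0.0989] rot [0.0001, -0.0001, 0.0019]
```

```bash
python3 -m pendant '{"dp":[[0.002,0,0.03],[0.002,0,0.06],[0.002,0,0.085],[0.002,0,0.098],[0.002,0,0.098],[0.002,0,0.098]],"rotation":[[0,0,0],[0,0,0],[0,0,0],[0,0,0],[0,0,0],[0,0,0]]}' && python3 -m pendant '{"dp":[[0,0,0],[0,0,0],[0,0,0],[0,0,0],[0,0,0],[0,0,0]],"rotation":[[0,0,0],[0,0,0],[0,0,0],[0,0,0],[0,0,0],[0,0,0]]}' 0
```

```text
time: 8.18
tool_pos: [565.5, -5.3, 179.9]
tcp_rot: [3.14, 0.001, 1.759]
contact_force: [-0.6, 0.2, 0.2]
grip_width: 60.4
finger_force: 0.0
time: 8.93
tool_pos: [565.1, -5.4, 178.9]
tcp_rot: [3.141, 0.0, 1.759]
contact_force: [1.0, 1.1, -1.0]
grip_width: 21.3
finger_force: 30.0
```

```bash
python3 -m pendant '{"dp":[[0,0,-0.004],[0,0,-0.008],[0,0,-0.012],[0,0,-0.016],[0,0,-0.016],[0,0,-0.016]],"rotation":[[0,0,0],[0,0,0],[0,0,0],[0,0,0],[0,0,0],[0,0,0]]}'
```

```text
time: 9.68
tool_pos: [564.9, -5.4, 194.7]
tcp_rot: [3.142, 0.0, 1.759]
contact_force: [2.3, -0.1, -3.7]
grip_width: 21.3
finger_force: 30.0
```

```bash
python3 -m pendant '{"dp":[[-0.006,0,-0.0],[-0.012,0,0],[-0.018,0,0],[-0.024,0,0],[-0.03,0,0],[-0.036,0,0],[-0.041,0,0],[-0.041,0,0]],"rotation":[[0,0,0],[0,0,0],[0,0,0],[0,0,0],[0,0,0],[0,0,0],[0,0,0],[0,0,0]]}'
```

```text
time: 10.68
tool_pos: [572.7, -46.6, 194.8]
tcp_rot: [3.141, 0.001, 1.758]
contact_force: [3.1, -0.7, -3.7]
grip_width: 21.3
finger_force: 30.0
```

```bash
python3 -m pendant '{"dp":[[-0.001,0,0],[-0.002,0,0],[-0.003,0,0],[-0.004,0,0],[-0.004,0,0]],"rotation":[[0,0,0],[0,0,0],[0,0,0],[0,0,0],[0,0,0]]}'
```

```text
time: 11.3
tool_pos: [573.2, -49.5, 194.8]
tcp_rot: [-3.142, -0.0, 1.759]
contact_force: [3.2, 2.0, -2.1]
grip_width: 21.2
finger_force: 30.0
```

```bash
python3 -m pendant '{"dp":[[-0.001,0,0],[-0.002,0,0],[-0.002,0,0]],"rotation":[[0,0,0],[0,0,0],[0,0,0]]}'
```

```text
time: 11.68
tool_pos: [573.0, -49.6, 194.5]
tcp_rot: [-3.141, -0.003, 1.759]
contact_force: [1.0, 9.7, -1.9]
grip_width: 21.2
finger_force: 30.0
```

```bash
python3 -m pendant '{"dp":[[0.0009,-0.0058,0],[0.0006,-0.0115,0],[0.0001,-0.0175,0],[-0.0005,-0.0232,0]],"rotation":[[0,0,-0.033],[0,0,-0.066],[0,0,-0.1],[0,0,-0.133]]}'
```

```text
time: 12.18
tool_pos: [550.6, -55.7, 194.7]
tcp_rot: [-3.142, -0.001, 1.893]
contact_force: [2.7, 4.7, -2.9]
grip_width: 21.4
finger_force: 30.0
```

```bash
python3 -m pendant '{"dp":[[-0.0001,-0.0058,0],[-0.0004,-0.0115,0],[-0.0009,-0.0175,0],[-0.0015,-0.0231,0],[-0.0015,-0.0231,0],[-0.0015,-0.0231,0],[-0.0015,-0.0231,0]],"rotation":[[0,0,-0.033],[0,0,-0.066],[0,0,-0.1],[0,0,-0.132],[0,0,-0.132],[0,0,-0.132],[0,0,-0.132]]}'
python3 - <<'E'
from h import *
o=get_obs();h=np.array([605.6,-221.5]);v=o['tool_pos'][:2]-h
th=np.arctan2(-v[0],v[1])-0.186;print('gate',th,308*np.sin(th),np.hypot(*v))
s=snap('side','s2');snap('top','t2')
a=cv2.imread('pics/top0.png')[160:280,220:440];b=cv2.imread('pics/t2.png')[160:280,220:440];c=cv2.imread('pics/s2.png')[130:350,130:350]
c=cv2.resize(c,(480,480));z=np.vstack([cv2.resize(a,(320,240)),cv2.resize(b,(320,240))]);cv2.imwrite('pics/c2.png',np.hstack([z,c]))
E
```

```text
time: 13.05
tool_pos: [529.5, -64.5, 194.8]
tcp_rot: [3.141, -0.001, 2.023]
contact_force: [3.3, 5.6, -3.0]
grip_width: 21.5
finger_force: 30.0
gate 0.2653033736295552 80.75822822987901 174.4830306922101
```

View pics/c2.png

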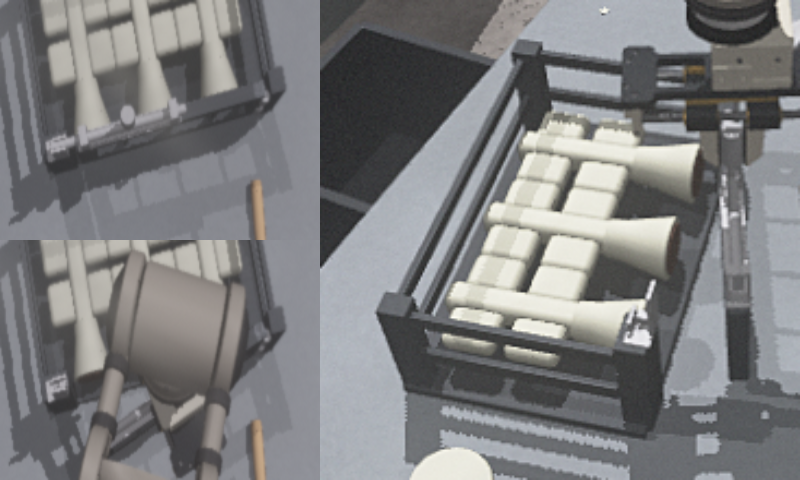

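The side view shows the gate swung out and the bolt clear of the keeper, with the knob still in the gripper. The gap works out at about 81 mm. Settle briefly, then hand in.

```bash
python3 -m pendant '{"dp":[[0,0,0],[0,0,0],[0,0,0],[0,0,0],[0,0,0],[0,0,0]],"rotation":[[0,0,0],[0,0,0],[0,0,0],[0,0,0],[0,0,0],[0,0,0]]}' && python3 -c "
from plant import workorder
print(workorder.close_job())"
```

```text
time: 13.9
tool_pos: [529.5, -64.5, 194.8]
tcp_rot: [3.141, -0.001, 2.023]
contact_force: [2.2, 5.8, -2.2]
grip_width: 21.4
finger_force: 30.0
the job is handed in; nothing more can be done
None
```

The job is handed in after 13.9 s: the dial is on the thick tick and released, the bolt was lifted about 16 mm and drawn to its stop, and the gate is held still about 81 mm open with the knob still gripped (no verdict was returned).

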